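Set up a fixing run at the specimen bench

TASK

The two reagent bottles stand on each other's coasters: swap them so that each stands upright and wholly on the coaster of its cap's colour, and stand every specimen jar from the bench upright on the floor of the tray that is free (the other tray holds the pink tip box). When all of that is in place, start the timer by pressing its green plunger down to its stop for a moment and letting it come back up. Leave the tip box, the toothpick jar and the large bottle where they are, and everything in its place at the end.

Things in the scene. Friction and masses are not known exactly. Their poses are not given: they have to be found in the camera images.
- jar1: specimen jar: upright cylinder, frosted clear body 46 mm across with a white screw lid 50 mm across (lid from 55 to 72 mm up), 72 mm tall, 60 to 120 g, bottom-heavy (thick glass base); origin: centre of its underside, z up. Two to four of the four jars are there
- jar2: specimen jar: upright cylinder, frosted clear body 46 mm across with a white screw lid 50 mm across (lid from 55 to 72 mm up), 72 mm tall, 60 to 120 g, bottom-heavy (thick glass base); origin: centre of its underside, z up. Two to four of the four jars are there
- jar3: specimen jar: upright cylinder, frosted clear body 46 mm across with a white screw lid 50 mm across (lid from 55 to 72 mm up), 72 mm tall, 60 to 120 g, bottom-heavy (thick glass base); origin: centre of its underside, z up. Two to four of the four jars are there
- jar4: specimen jar: upright cylinder, frosted clear body 46 mm across with a white screw lid 50 mm across (lid from 55 to 72 mm up), 72 mm tall, 60 to 120 g, bottom-heavy (thick glass base); origin: centre of its underside, z up. Two to four of the four jars are there
- bottle_blue: reagent bottle with its cap blue, 112 mm tall: body 56 mm across up to 66 mm, shoulder narrowing to a 32 mm neck at 80 mm, blue cap 44 mm across from 84 to 112 mm; about 250 g, bottom-heavy (thick glass base); origin: centre of its underside, z up. Starts on the orange coaster
- bottle_orange: reagent bottle with its cap orange, 112 mm tall: body 56 mm across up to 66 mm, shoulder narrowing to a 32 mm neck at 80 mm, orange cap 44 mm across from 84 to 112 mm; about 250 g, bottom-heavy (thick glass base); origin: centre of its underside, z up. Starts on the blue coaster
- coaster_blue: blue round coaster fixed on the bench, 100 mm across, 3 mm thick; origin: centre of its underside
- coaster_orange: orange round coaster fixed on the bench, 100 mm across, 3 mm thick; origin: centre of its underside
- tray_left: left dark grey metal tray (the +y side), fixed, open on top: 140 mm (its x) by 180 mm (its y), walls 5 mm thick and 25 mm high, floor 5 mm thick; origin: centre of its underside. It is either free (with a white paper disc on its floor) or holds the pink tip box
- tray_right: right dark grey metal tray (the -y side), fixed, open on top: 140 mm (its x) by 180 mm (its y), walls 5 mm thick and 25 mm high, floor 5 mm thick; origin: centre of its underside. It is either free (with a white paper disc on its floor) or holds the pink tip box
- tip_box: pink pipette-tip box, 94 x 79 mm, 62 mm tall, about 400 g, standing in one of the two trays; to be left alone; origin: centre of its underside
- timer: white bench timer, fixed: 90 mm (x) by 110 mm (y), 50 mm high with a 6 mm black collar on top, the plunger at its middle; origin: centre of its underside
- plunger_top (a point): centre of the top face of the timer's green plunger head (38 mm across, 12 mm thick, top about 88 mm above the bench when up); moves down with it
- plunger (a joint): travel of the plunger: 0 up, 0.015 m down at its stop; a spring (about 3 N at first, 7 N at the stop) brings it back
- pick_jar: glass jar of toothpicks, 60 mm across, 80 mm tall with the picks, loose, to be left alone; origin: centre of its underside
- big_bottle: large bottle with a blue cap, 90 mm across, 190 mm tall, loose, to be left alone; origin: centre of its underside
Not all that is in view belongs to the job. What is shaped like the tray_right but purple is not meant.

How it is judged:
On the way, in this order (a step that is already met when the one before it is completed fails the run):
1. every jar stands in the free tray and each bottle on the coaster of its colour (angle between each of jar1, jar2, jar3, jar4, bottle_blue, bottle_orange's own z axis and vertical below 0.12 rad and linear speed of each of jar1, jar2, jar3, jar4, bottle_blue, bottle_orange below 0.03 m/s and ((horizontal distance between tip_box and tray_left below 0.1 m and x of jar1 in the frame of tray_right between -0.055 and 0.055 m and y of jar1 in the frame of tray_right between -0.075 and 0.075 m and z of jar1 in the frame of tray_right between -0.012 and 0.012 m) or (horizontal distance between tip_box and tray_right below 0.1 m and x of jar1 in the frame of tray_left between -0.055 and 0.055 m and y of jar1 in the frame of tray_left between -0.075 and 0.075 m and z of jar1 in the frame of tray_left between -0.012 and 0.012 m)) and ((horizontal distance between tip_box and tray_left below 0.1 m and x of jar2 in the frame of tray_right between -0.055 and 0.055 m and y of jar2 in the frame of tray_right between -0.075 and 0.075 m and z of jar2 in the frame of tray_right between -0.012 and 0.012 m) or (horizontal distance between tip_box and tray_right below 0.1 m and x of jar2 in the frame of tray_left between -0.055 and 0.055 m and y of jar2 in the frame of tray_left between -0.075 and 0.075 m and z of jar2 in the frame of tray_left between -0.012 and 0.012 m)) and ((horizontal distance between tip_box and tray_left below 0.1 m and x of jar3 in the frame of tray_right between -0.055 and 0.055 m and y of jar3 in the frame of tray_right between -0.075 and 0.075 m and z of jar3 in the frame of tray_right between -0.012 and 0.012 m) or (horizontal distance between tip_box and tray_right below 0.1 m and x of jar3 in the frame of tray_left between -0.055 and 0.055 m and y of jar3 in the frame of tray_left between -0.075 and 0.075 m and z of jar3 in the frame of tray_left between -0.012 and 0.012 m)) and ((horizontal distance between tip_box and tray_left below 0.1 m and x of jar4 in the frame of tray_right between -0.055 and 0.055 m and y of jar4 in the frame of tray_right between -0.075 and 0.075 m and z of jar4 in the frame of tray_right between -0.012 and 0.012 m) or (horizontal distance between tip_box and tray_right below 0.1 m and x of jar4 in the frame of tray_left between -0.055 and 0.055 m and y of jar4 in the frame of tray_left between -0.075 and 0.075 m and z of jar4 in the frame of tray_left between -0.012 and 0.012 m)) and horizontal distance between bottle_blue and coaster_blue below 0.026 m and z of bottle_blue in the frame of coaster_blue below 0.008 m and horizontal distance between bottle_orange and coaster_orange below 0.026 m and z of bottle_orange in the frame of coaster_orange below 0.008 m), for 0.2 s.
2. after that, the plunger is pressed down to its stop (value of joint plunger above 0.013 m), for 0.1 s.
At the end, for the whole second after the job is handed in: every jar present stands upright (within 0.12 rad) on the floor of the tray without the tip box; each bottle stands upright on the coaster of its cap's colour, within 26 mm of its centre; all at rest; the plunger is up again (within 3 mm) (all of step 1 and value of joint plunger below 0.003 m); the robot touches nothing.
It fails at once if the tip box is moved more than 30 mm (distance of tip_box from where it was at the start of the episode above 0.03 m).
It fails at once if the toothpick jar is moved more than 30 mm (distance of pick_jar from where it was at the start of the episode above 0.03 m).
It fails at once if the large bottle is moved more than 30 mm (distance of big_bottle from where it was at the start of the episode above 0.03 m).
Of jar1, jar2, jar3, jar4 only 2 to 4 are there at a start; the rules pass over those that are not, and their reading is None.
At some moment in a run one of jar1, jar2, jar3, jar4, bottle_blue, bottle_orange may be knocked a few centimetres aside while the robot is not near it.
It also fails if it takes over 210 s, if anything falls off the work surface, if the arm or the gripper's body presses on something with over 40 N, if the wrist force passes 120 N, or if a joint passes its speed limit or range.

ROBOT

A 7-joint arm with a two-finger parallel gripper is mounted at the origin on the work surface. World frame = base frame: x ahead of the robot, y to its left, z up, the work surface at z = 0. Lengths are in m, angles in rad, forces in N, time in s.
With the tool pointing down it reaches from about 0.35 to 0.775 m from the base axis. Payload 3.1 kg.
Tool frame: the origin (TCP) lies on the centre line of the jaws, within the pads' length; the fingertips stand 14 mm ahead of it and the grasp point (between the pads) lies 5 mm behind it; x points along the fingers, y is the direction in which the jaws open and shut, and the axes are right-handed (so a half turn about x gives the same grasp; the last joint's range is limited). The gripper opens to 85 mm and grips with 20 to 120 N. Pads are 22 mm wide; open, the fingers measure 114 mm over their backs; the gripper's body (76 mm by 85 mm) begins 54 mm behind the grasp point. The pads swing forward as they close: fully open they stand 13 mm farther back than shut.
Start: joints at [-1.309, 0.311, 0.014, 1.512, -0.004, 1.319, -0.027], TCP at [0.165, 0.525, 0.245] pointing down, gripper open.
Joint ranges: [-2.7, 2.7], [-0.3, 1.91], [-1.27, 1.3], [0.12, 2.57], [-1.44, 4.58], [0.2, 2.03], [-3.05, 3.05]. Speed limits (rad/s): [2.79, 2.79, 3.14, 3.14, 3.14, 3.14, 3.14].

INTERFACE

Orientations are given as a unit quaternion [x, y, z, w].
In Python, from rig import ctrl, planner, vision gives the robot as it stands. Calls block until the motion is done:
- ctrl.goto(position, orientation): joint-space move of the TCP to a pose.
- ctrl.line_to(position, attitude=None, v=0.15): straight line of the TCP; attitude=None keeps the orientation; v is the mean speed in m/s.
- ctrl.move_joints(angles): joint-space move.
- ctrl.ungrasp() and ctrl.grab(): open the fingers fully, or close them until they stop; the grip force is fixed at half the most.
- ctrl.hold(seconds).
- planner.ik(position, orientation): joint angles nearest the present ones, or None.
- vision.read_camera(name): name is "side" or "top"; returns the picture (400x640x3 uint8, blue, green, red); there is no depth.
- vision.camera_info(name): a dict with "K" (3x3 intrinsics, pixels), "position" and "attitude" of the camera in the world. Camera axes: x right, y down, z forward; pixel columns grow to the right and rows downward; lengths in m; the calibration is good to about 2 mm. A picture is of the moment at which its call begins. camera_info takes no time and is no camera call.
A pose or a line that the arm cannot do raises ctrl.PlanningError and nothing moves.
- ctrl.sign_off(): hands the job in, once; it reports no verdict.
Readings, each from a call of its own:
- ctrl.get_time(): time.
- ctrl.get_joints(): joint angles.
- ctrl.get_dq(): joint speeds.
- ctrl.get_tau(): joint torques, N m.
- ctrl.get_tool_pos(): TCP position.
- ctrl.get_ee_rot(): TCP orientation.
- ctrl.get_contact_force(): force on the tool from outside, world axes, zero at the start.
- ctrl.get_ft_torque(): the same for the moment, N m.
- ctrl.get_opening(): finger opening in m.
Only numpy, scipy, OpenCV 4.12 (cv2) and the standard library are available. Lean on these libraries where they do the work, as an engineer would, in place of code of your own. Each camera call takes 0.05 s, during which the arm holds its last target.

## Working session

There is one attempt and no reset: what is moved stays moved. The work goes in short steps, each a Python script; the robot and the scene stay as the last script left them, time stands still between calls to the robot, and variables do not carry over. Pictures are saved under pics/ and viewed, and the job is handed in when it is done.

```bash
mkdir -p pics; ls; python3 - <<'E'
from rig import ctrl, planner, vision
import cv2
for n in ("side","top"):
    cv2.imwrite(f"pics/{n}0.png",vision.read_camera(n)); print(n,vision.camera_info(n))
print(ctrl.get_time(),ctrl.get_tool_pos(),ctrl.get_ee_rot())
E
```

```text
pics
side {'K': array([[372.2649051 ,   0.        , 319.56402315],
       [  0.        , 372.2649051 , 194.45440645],
       [  0.        ,   0.        ,   1.        ]]), 'position': array([ 0.18168046, -0.86893729,  0.88586178]), 'attitude': array([ 0.90685485, -0.19365386,  0.08161891, -0.36530921])}
top {'K': array([[429.03719911,   0.        , 320.52000784],
       [  0.        , 429.03719911, 195.67929781],
       [  0.        ,   0.        ,   1.        ]]), 'position': array([ 0.34962765, -0.16217833,  1.58463407]), 'attitude': array([-0.70092062,  0.71052219, -0.04354924,  0.04440688])}
0.1 [0.16435955 0.52420326 0.24433815] [ 0.10625263  0.69904017 -0.10775496  0.69888632]
```

View pics/side0.png

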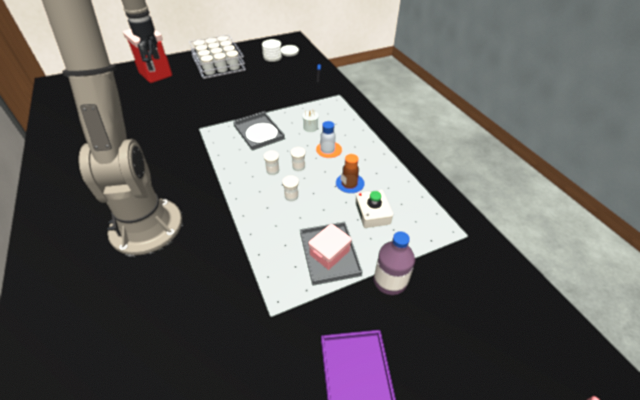

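View pics/top0.png

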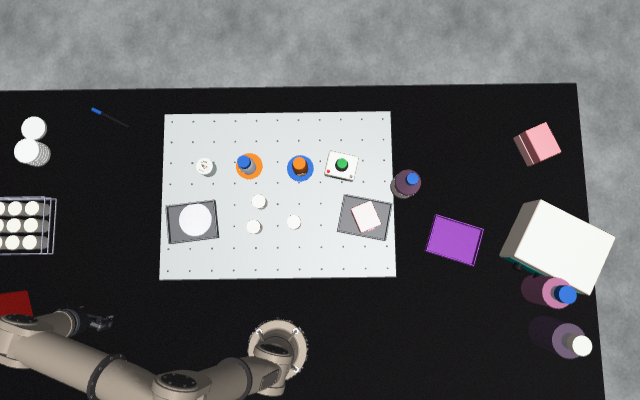

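```bash
cat > h.py <<'E'
from rig import ctrl, planner, vision
import cv2, numpy as np
from scipy.spatial.transform import Rotation as R
def ray(n,u,v,z):
    c=vision.camera_info(n); d=R.from_quat(c["attitude"]).as_matrix()@np.linalg.inv(c["K"])@[u,v,1]
    p=c["position"]; return p+d*(z-p[2])/d[2]
def proj(n,P):
    c=vision.camera_info(n); q=R.from_quat(c["attitude"]).as_matrix().T@(np.array(P)-c["position"]); q=c["K"]@q; return q[:2]/q[2]
def blobs(n,im,m,amin=15):
    k,l,s,ce=cv2.connectedComponentsWithStats(m.astype(np.uint8))
    return [(ce[i],s[i]) for i in range(1,k) if s[i][4]>=amin]
def masks(im):
    h=cv2.cvtColor(im,cv2.COLOR_BGR2HSV); H,S,V=[h[...,i].astype(int) for i in range(3)]
    return dict(blue=(H>100)&(H<125)&(S>150)&(V>60),orange=(H>5)&(H<20)&(S>170)&(V>120),green=(H>45)&(H<80)&(S>120)&(V>60),
      white=(S<22)&(V>215),pink=((H>165)|(H<8))&(S>30)&(S<130)&(V>150),grey=(S<45)&(V>70)&(V<150))
E
python3 - <<'E'
from h import *
t=cv2.imread("pics/top0.png");s=cv2.imread("pics/side0.png")
cv2.imwrite("pics/topc0.png",cv2.resize(t[105:285,155:415],None,fx=3,fy=3,interpolation=cv2.INTER_CUBIC))
cv2.imwrite("pics/sidec0.png",cv2.resize(s[90:290,200:420],None,fx=3,fy=3,interpolation=cv2.INTER_CUBIC))
m=masks(t)
for k in m:
    print(k)
    mm=m[k].copy(); mm[:105]=0;mm[290:]=0;mm[:,:155]=0;mm[:,430:]=0
    for c,st in blobs("top",t,mm,25): print(c.round(1),st, ray("top",*c,0.072).round(3))
for p in [(259,201),(253,227),(293,222)]: print(t[p[1],p[0]], t[p[1]+10,p[0]+10])
E
```

```text
blue
[243.6 161.7] [237 156  14  13 129] [0.666 0.113 0.072]
[299.7 169.7] [287 156  26  25 258] [ 0.634 -0.088  0.072]
[411.9 178.5] [406 173  13  12 116] [ 0.596 -0.488  0.072]
orange
[251.7 167.1] [236 154  26  25 236] [0.646 0.084 0.072]
[299.  163.5] [293 158  13  12 127] [ 0.656 -0.086  0.072]
green
[341.5 163.3] [337 159  10  10  81] [ 0.655 -0.239  0.072]
white
[277.  194.2] [  160   112   236   167 31801] [ 0.546 -0.007  0.072]
[365.7 216. ] [352 201  29  31 537] [ 0.464 -0.32   0.072]
[194.8 219.4] [179 204  32  32 819] [0.461 0.284 0.072]
pink
grey
[211.7 170.9] [204 162  12  15  55] [0.634 0.227 0.072]
[248.5 170.2] [239 164  17  10  43] [0.634 0.095 0.072]
[396.2 190.2] [390 174  22  30 136] [ 0.555 -0.431  0.072]
[367.2 199.8] [344 195  48  11  91] [ 0.522 -0.327  0.072]
[189.2 223.9] [166 200  53  44 905] [0.445 0.303 0.072]
[374.3 237.4] [367 236  16   4  27] [ 0.389 -0.348  0.072]
[357.5 277. ] [331 277  54   1  54] [ 0.253 -0.286  0.072]
[209. 279.] [182 279  55   1  55] [0.253 0.229 0.072]
[283.5 278. ] [257 278  54   1  54] [ 0.253 -0.029  0.072]
[247 249 248] [233 233 228]
[247 249 248] [232 232 227]
[248 249 248] [235 235 231]
```

View pics/topc0.png

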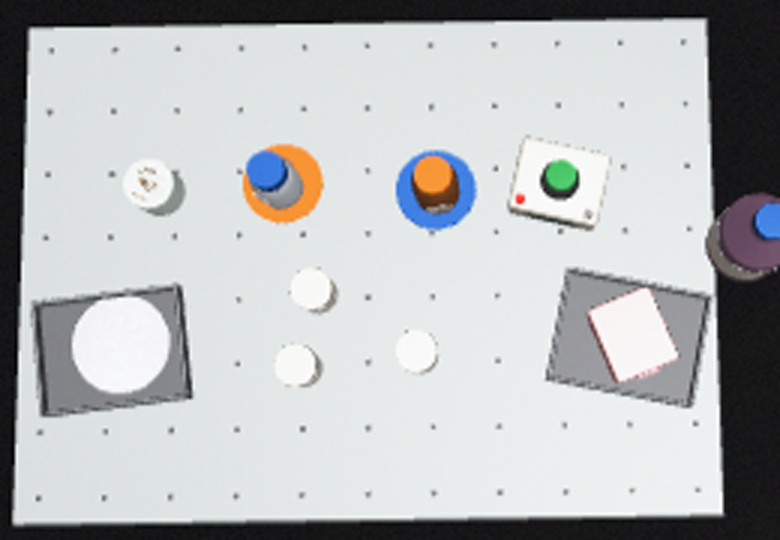

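View pics/sidec0.png

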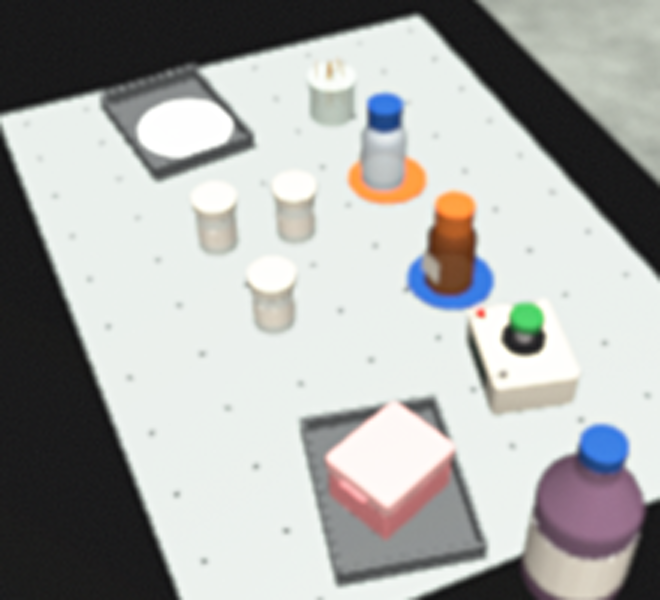

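```bash
cat >> h.py <<'E'
def lids(im,n,thr,box):
    x0,y0,x1,y1=box
    m=np.zeros(im.shape[:2],bool); m[y0:y1,x0:x1]=(im.min(2)>thr)[y0:y1,x0:x1]
    return blobs(n,im,m,40)
E
python3 - <<'E'
from h import *
t=cv2.imread("pics/top0.png");s=cv2.imread("pics/side0.png")
for c,st in lids(t,"top",241,(225,185,330,260)): print("lid",c.round(1),st,ray("top",*c,.072).round(4), proj("side",ray("top",*c,.072)).round(1))
for thr in (225,238,):
  for c,st in lids(s,"side",thr,(250,140,312,205)): print("side",c.round(1),st,ray("side",*c,.072).round(4))
mt=masks(t);ms=masks(s)
for k in("blue","orange","green"):
  for n,m in(("top",mt),("side",ms)):
    for c,st in blobs(n,None,m[k],20):
      if 150<c[0]<430 and c[1]>105: print(k,n,c.round(1),st,"z0.112",ray(n,*c,.112).round(4),"z.003",ray(n,*c,.003).round(4),"z.088",ray(n,*c,.088).round(4))
# ellipses fits of coaster contours (hull)
for k in("blue","orange"):
  for c,st in blobs("top",None,mt[k],200):
    x,y,w,h=st[:4]; m=np.zeros(t.shape[:2],np.uint8); m[y:y+h,x:x+w]=mt[k][y:y+h,x:x+w]
    pts=cv2.findNonZero(m); (e,ax,an)=cv2.fitEllipse(cv2.convexHull(pts)); print(k,"coaster",np.round(e,1),np.round(ax,1),ray("top",*e,.003).round(4))
# trays: dark grey contour corners, seen from raw mask
h=cv2.cvtColor(t,cv2.COLOR_BGR2HSV)
for nm,(x0,y0,x1,y1) in dict(L=(161,190,225,250),Rt=(330,188,396,248)).items():
    m=np.zeros(t.shape[:2],np.uint8); m[y0:y1,x0:x1]=(t.max(2)<175)[y0:y1,x0:x1]*255
    cs,_=cv2.findContours(m,cv2.RETR_EXTERNAL,cv2.CHAIN_APPROX_NONE); c=max(cs,key=cv2.contourArea)
    r=cv2.minAreaRect(c); b=cv2.boxPoints(r); P=np.array([ray("top",*q,.025) for q in b]); print(nm,r,P.mean(0).round(4),P.round(3).tolist())
print(R.from_quat(ctrl.get_ee_rot()).as_matrix().round(2))
E
```

```text
lid [258.1 200.7] [252 195  13  13 135] [0.524  0.0602 0.072 ] [297.6 151.6]
lid [293.2 221.4] [287 215  13  14 140] [ 0.4487 -0.064   0.072 ] [290.1 180.9]
lid [252.9 226.2] [247 220  13  13 136] [0.4339 0.078  0.072 ] [270.8 155.4]
side [280.4 173.5] [ 250  140   62   65 3089] [ 0.4325 -0.0195  0.072 ]
side [297.6 150.8] [291 146  14  11 116] [0.5254 0.0641 0.072 ]
side [270.6 154.5] [263 150  16  10 123] [0.4349 0.0828 0.072 ]
side [290.1 180.2] [282 175  17  12 153] [ 0.4498 -0.0607  0.072 ]
blue top [243.6 161.7] [237 156  14  13 129] z0.112 [0.6573 0.1057 0.112 ] z.003 [0.68   0.1255 0.003 ] z.088 [0.6623 0.11   0.088 ]
blue top [299.7 169.7] [287 156  26  25 258] z0.112 [ 0.6261 -0.0904  0.112 ] z.003 [ 0.6465 -0.0851  0.003 ] z.088 [ 0.6306 -0.0893  0.088 ]
blue top [411.9 178.5] [406 173  13  12 116] z0.112 [ 0.5896 -0.4798  0.112 ] z.003 [ 0.6073 -0.5033  0.003 ] z.088 [ 0.5935 -0.485   0.088 ]
blue side [327.9 126.8] [323 122  11  11  99] z0.112 [0.6549 0.0975 0.112 ] z.003 [0.7215 0.2337 0.003 ] z.088 [0.6696 0.1275 0.088 ]
blue side [350.9 185.4] [337 177  27  15 160] z0
[... 1100 characters left out ...]
e coaster [299.8 167.9] [25.  25.8] [ 0.6534 -0.0853  0.003 ]
blue coaster [565.3 294.4] [17.7 23.4] [ 0.1766 -1.0396  0.003 ]
orange coaster [248.8 165.8] [24.7 25.8] [0.664  0.1059 0.003 ]
L ((191.60000610351562, 221.30003356933594), (38.94690704345703, 52.21862030029297), 82.87498474121094) [0.4577 0.3087 0.025 ] [[0.518, 0.414, 0.025], [0.539, 0.225, 0.025], [0.398, 0.205, 0.025], [0.377, 0.392, 0.025]]
Rt ((364.4443359375, 216.98928833007812), (49.969017028808594, 38.56263732910156), 10.885526657104492) [ 0.4648 -0.3204  0.025 ] [[0.414, -0.217, 0.025], [0.552, -0.246, 0.025], [0.515, -0.425, 0.025], [0.378, -0.394, 0.025]]
[[-0.    0.3   0.95]
 [-0.    0.95 -0.3 ]
 [-1.   -0.    0.  ]]
```

```bash
cat >> h.py <<'E'
def q(deg):
    a=np.radians(deg); x=np.array([0,0,-1.]); y=np.array([np.cos(a),np.sin(a),0]); return R.from_matrix(np.c_[x,y,np.cross(x,y)]).as_quat()
UP=.235
def up(): 
    p=ctrl.get_tool_pos(); ctrl.line_to([p[0],p[1],UP],v=.25)
def over(x,y,deg,z=UP):
    try: ctrl.line_to([x,y,z],q(deg),v=.3)
    except ctrl.PlanningError: print("line fail, goto"); ctrl.goto([x,y,z],q(deg))
def pick(x,y,deg,z):
    over(x,y,deg); ctrl.line_to([x,y,z],v=.12); ctrl.grab(); o=ctrl.get_opening(); up()
    print("pick opening",round(o,4),round(ctrl.get_opening(),4),"t",round(ctrl.get_time(),1)); return o
def place(x,y,deg,z):
    over(x,y,deg); ctrl.line_to([x,y,z+.02],v=.2); ctrl.line_to([x,y,z],v=.04); print("F",np.round(ctrl.get_contact_force(),1)); ctrl.ungrasp(); up(); print("t",round(ctrl.get_time(),1))
def snap(tag):
    for n in("top","side"): cv2.imwrite(f"pics/{n}_{tag}.png",vision.read_camera(n))
E
python3 - <<'E'
from h import *
for (x,y,d) in [(.434,.08,90),(.449,-.063,90),(.525,.062,90),(.452,.361,7),(.458,.309,7),(.464,.257,7),(.657,.104,0),(.65,-.087,0),(.652,-.24,0),(.56,-.03,0),(.66,.105,90),(.652,-.09,90),(.56,-.03,90)]:
  for dd in (d,d-180):
    for z in (.06,.235):
        s=planner.ik([x,y,z],q(dd)); print((x,y,dd,z),None if s is None else np.round(s,2))
E
```

```text
(0.434, 0.08, 90, 0.06) [-0.61  0.32  0.46  2.05 -0.2   0.81  1.54]
(0.434, 0.08, 90, 0.235) [-0.71  0.09  0.53  1.82 -0.05  1.24  1.41]
(0.434, 0.08, -90, 0.06) [-0.83  0.37  0.74  2.06 -0.33  0.83 -1.46]
(0.434, 0.08, -90, 0.235) [-0.85  0.1   0.68  1.82 -0.07  1.24 -1.72]
(0.449, -0.063, 90, 0.06) [-0.54  0.41  0.81  2.03 -0.39  0.86  2.05]
(0.449, -0.063, 90, 0.235) [-0.7   0.15  0.91  1.8  -0.13  1.25  1.82]
(0.449, -0.063, -90, 0.06) [-0.71  0.51  1.05  2.03 -0.56  0.92 -0.93]
(0.449, -0.063, -90, 0.235) [-0.75  0.16  0.97  1.8  -0.14  1.25 -1.31]
(0.525, 0.062, 90, 0.06) [-0.49  0.48  0.45  1.82 -0.25  0.9   1.65]
(0.525, 0.062, 90, 0.235) [-0.58  0.3   0.55  1.6  -0.16  1.29  1.57]
(0.525, 0.062, -90, 0.06) [-0.67  0.53  0.7   1.83 -0.42  0.94 -1.35]
(0.525, 0.062, -90, 0.235) [-0.74  0.33  0.77  1.61 -0.24  1.3  -1.5 ]
(0.452, 0.361, 7, 0.06) [-0.93  0.55  0.32  1.68 -0.2   0.95 -0.41]
(0.452, 0.361, 7, 0.235) [-0.96  0.38  0.36  1.46 -0.14  1.32 -0.47]
(0.452, 0.361, -173, 0.06) [-0.59  0.54 -0.16  1.66  0.1   0.95  2.48]
(0.452, 0.361, -173, 0.235) [-0.63  0.38 -0.1   1.44
[... 1827 characters left out ...]
1.54]
(0.66, 0.105, -90, 0.06) [-0.6   0.79  0.72  1.4  -0.54  1.15 -1.38]
(0.66, 0.105, -90, 0.235) [-0.58  0.65  0.74  1.17 -0.42  1.47 -1.48]
(0.652, -0.09, 90, 0.06) [-0.31  0.77  0.71  1.44 -0.52  1.13  2.05]
(0.652, -0.09, 90, 0.235) [-0.34  0.65  0.83  1.21 -0.46  1.47  1.99]
(0.652, -0.09, -90, 0.06) [-0.39  0.82  0.85  1.44 -0.64  1.17 -1.01]
(0.652, -0.09, -90, 0.235) [-0.37  0.67  0.9   1.21 -0.51  1.48 -1.12]
(0.56, -0.03, 90, 0.06) [-0.43  0.57  0.64  1.74 -0.4   0.97  1.93]
(0.56, -0.03, 90, 0.235) [-0.51  0.4   0.75  1.52 -0.28  1.33  1.84]
(0.56, -0.03, -90, 0.06) [-0.52  0.61  0.78  1.74 -0.5   1.   -1.12]
(0.56, -0.03, -90, 0.235) [-0.6   0.44  0.89  1.52 -0.34  1.35 -1.25]
```

```bash
python3 - <<'E'
from h import *
ctrl.goto([.45,.25,UP],q(72))
pick(.4345,.080,90,.056)
snap("a")
E
```

```text
pick opening 0.0484 0.0486 t 5.2
```

View pics/side_a.png

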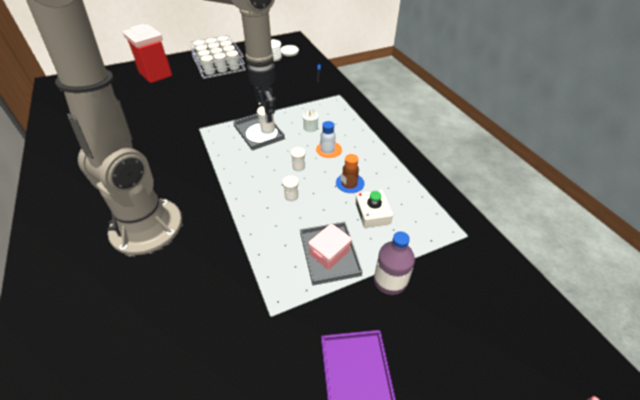

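The side view shows the jar held upright in the fingers (265,120), opening 48.5 mm on the lid, which matches its 50 mm. I'll place it in the far slot and carry on.

```bash
python3 - <<'E'
from h import *
place(.452,.361,7,.056+.006)
pick(.450,-.0625,90,.056)
place(.464,.257,7,.062)
snap("b")
E
```

```text
F [-1.4 -0.8  1.8]
t 10.0
pick opening 0.0483 0.0482 t 15.0
F [-0.6 -0.2  0.9]
t 19.8
```

View pics/side_b.png

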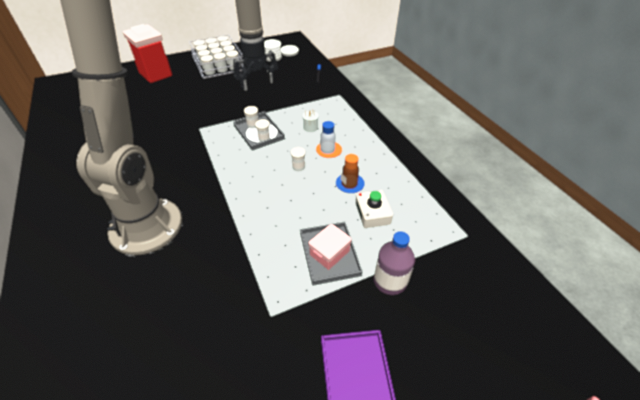

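View pics/top_b.png

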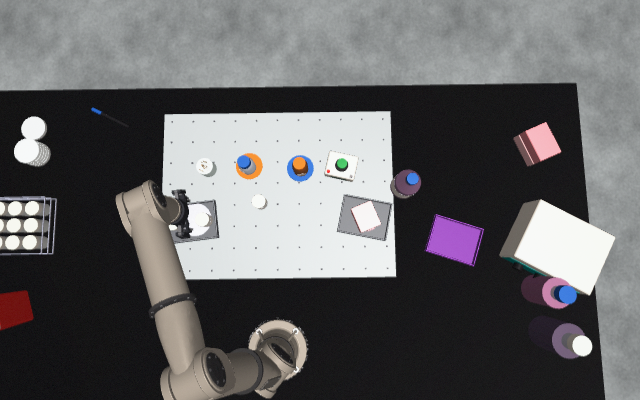

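```bash
python3 - <<'E'
from h import *
s=cv2.imread("pics/side_b.png");
for c in [(251,112),(262.5,125)]: print(ray("side",*c,.077).round(3))
pick(.525,.062,90,.056)
place(.488,.313,7,.062)
pick(.6565,.103,90,.094)
place(.56,-.03,90,.095)
over(.5,.25,90)
snap("c")
E
```

```text
[0.447 0.347 0.077]
[0.461 0.248 0.077]
pick opening 0.0484 0.0482 t 24.4
F [-1.   0.2  0.8]
t 29.0
pick opening 0.0433 0.0423 t 33.1
F [-0.  -0.1 -3.6]
t 36.4
```

View pics/side_c.png

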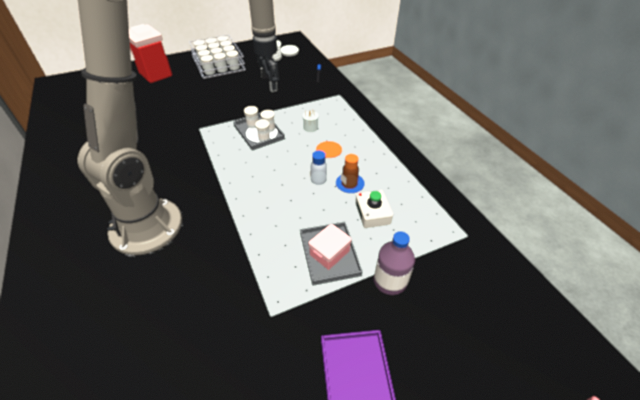

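View pics/top_c.png

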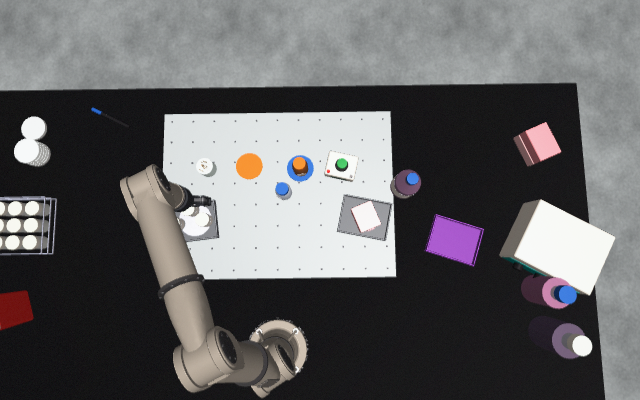

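```bash
python3 - <<'E'
from h import *
t=cv2.imread("pics/top_c.png");m=masks(t)
s=cv2.imread("pics/side_c.png");ms=masks(s)
for n,mm in(("top",m),("side",ms)):
 for k in("orange","blue"):
  for c,st in blobs(n,None,mm[k],20):
   if 200<c[0]<400 and c[1]>105: print(n,k,c.round(1),st[4],"z.003",ray(n,*c,.003).round(4),"z.112",ray(n,*c,.112).round(4),"z.1",ray(n,*c,.1).round(4))
E
```

```text
top orange [248.7 165.8] 514 z.003 [0.664 0.106 0.003] z.112 [0.6423 0.0875 0.112 ] z.1 [0.6447 0.0895 0.1   ]
top orange [299.  163.6] 128 z.003 [ 0.67   -0.0826  0.003 ] z.112 [ 0.6479 -0.0881  0.112 ] z.1 [ 0.6503 -0.0875  0.1   ]
top blue [299.7 169.7] 260 z.003 [ 0.6465 -0.0851  0.003 ] z.112 [ 0.626  -0.0904  0.112 ] z.1 [ 0.6283 -0.0898  0.1   ]
top blue [281.6 188.6] 121 z.003 [ 0.5763 -0.0169  0.003 ] z.112 [ 0.5606 -0.0269  0.112 ] z.1 [ 0.5624 -0.0258  0.1   ]
side orange [330.  148.5] 235 z.003 [0.6707 0.1068 0.003 ] z.112 [ 0.6103 -0.0136  0.112 ] z.1 [ 6.17e-01 -4.00e-04  1.00e-01]
side orange [350.9 163.4] 182 z.003 [7.033e-01 6.000e-04 3.000e-03] z.112 [ 0.6389 -0.1068  0.112 ] z.1 [ 0.646 -0.095  0.1  ]
side blue [318.3 157.3] 118 z.003 [0.6099 0.0782 0.003 ] z.112 [ 0.557  -0.0387  0.112 ] z.1 [ 0.5628 -0.0259  0.1   ]
side blue [350.9 185.4] 160 z.003 [ 0.6508 -0.0993  0.003 ] z.112 [ 0.5929 -0.1943  0.112 ] z.1 [ 0.5992 -0.1839  0.1   ]
```

```bash
python3 - <<'E'
from h import *
pick(.648,-.089,90,.097)
place(.666,.105,90,.0985)
pick(.560,-.0295,90,.094)
place(.6535,-.087,90,.0955)
over(.5,.22,90); ctrl.hold(.3)
snap("d")
E
```

```text
pick opening 0.0422 0.0425 t 41.5
F [ 0.6 -0.5 -2.6]
t 44.9
pick opening 0.0428 0.0429 t 48.1
F [-2.2  0.8  6.7]
t 51.2
```

View pics/side_d.png

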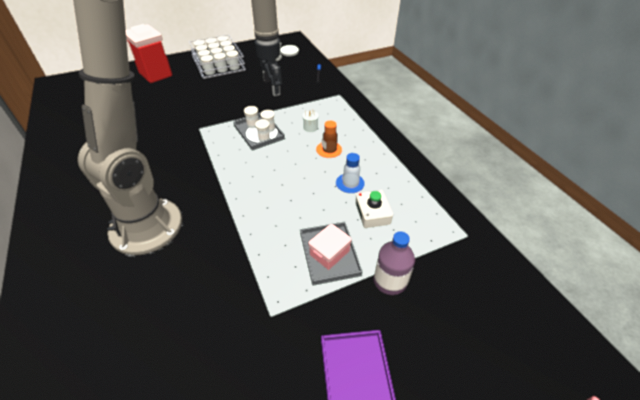

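View pics/top_d.png

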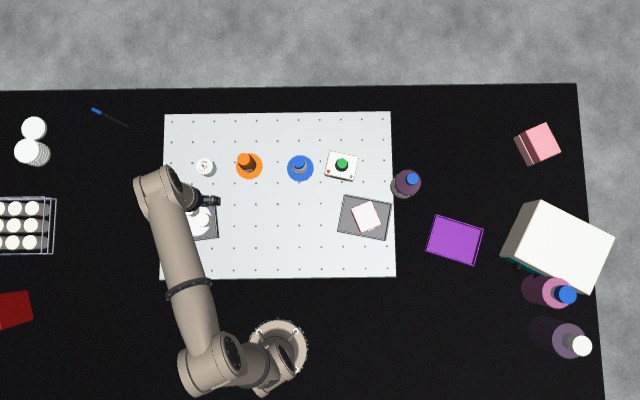

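```bash
python3 - <<'E'
from h import *
over(.6,-.15,90); over(.6515,-.239,90,.2)
snap("e")
t=cv2.imread("pics/top_e.png");s=cv2.imread("pics/side_e.png")
a=cv2.resize(t[150:250,155:275],(480,400),interpolation=cv2.INTER_CUBIC); b=cv2.resize(s[90:200,225:315],(320,391),interpolation=cv2.INTER_CUBIC)
b=cv2.copyMakeBorder(b,0,9,0,0,cv2.BORDER_CONSTANT); cv2.imwrite("pics/crop_e.png",np.hstack([a,b]))
cv2.imwrite("pics/side_e2.png",s)
m=masks(t)
for k in("orange","blue"):
  for c,st in blobs("top",None,m[k],20):
   if 200<c[0]<400 and c[1]>105: print(k,c.round(1),st[4],ray("top",*c,.003).round(3),ray("top",*c,.115).round(3))
E
```

```text
orange [248.3 165.4] 410 [0.666 0.108 0.003] [0.643 0.089 0.115]
blue [299.3 167.6] 377 [ 0.655 -0.084  0.003] [ 0.633 -0.089  0.115]
```

View pics/crop_e.png

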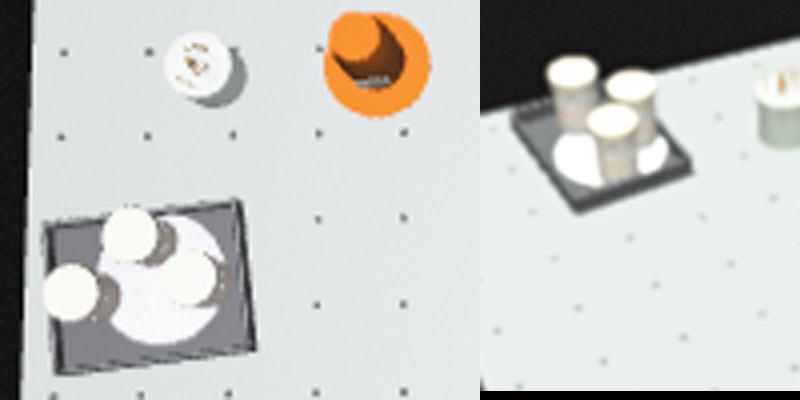

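View pics/side_e.png

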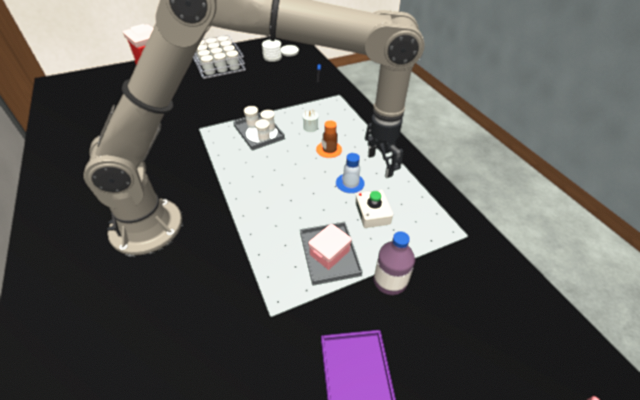

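```bash
python3 - <<'E'
from h import *
for c in [(43,222),(240,200),(257,350),(58,373),(149.5,286)]: print("rim",ray("top",155+c[0]/4,150+c[1]/4,.025).round(3))
for c in [(72,292),(130,235),(190,277)]: print("lid top",ray("top",155+c[0]/4,150+c[1]/4,.077).round(3))
for c in [(572,72),(632,86),(613,121)]: print("lid side",ray("side",225+(c[0]-480)/3.556,90+c[1]/3.555,.077).round(3))
print(ctrl.get_tool_pos(),ctrl.get_contact_force().round(1))
E
```

```text
rim [0.516 0.405 0.025]
rim [0.534 0.225 0.025]
rim [0.397 0.207 0.025]
rim [0.379 0.387 0.025]
rim [0.457 0.306 0.025]
lid top [0.449 0.358 0.077]
lid top [0.498 0.309 0.077]
lid top [0.46  0.255 0.077]
lid side [0.45  0.358 0.077]
lid side [0.501 0.307 0.077]
lid side [0.463 0.254 0.077]
[ 0.65222568 -0.23637704  0.20056528] [-0.4  0.3 -1. ]
```

```bash
python3 - <<'E'
from h import *
ims=[]
for k in "cde":
    s=cv2.imread(f"pics/side_{k}.png")[95:155,225:295]; ims.append(cv2.resize(s,(264,226),interpolation=cv2.INTER_CUBIC))
t=cv2.imread("pics/top_e.png")[195:250,155:230]; 
cv2.imwrite("pics/cmp.png",np.hstack(ims)); cv2.imwrite("pics/tr_e.png",cv2.resize(t,None,fx=9,fy=9,interpolation=cv2.INTER_CUBIC))
E
```

```text
(no output)
```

View pics/cmp.png

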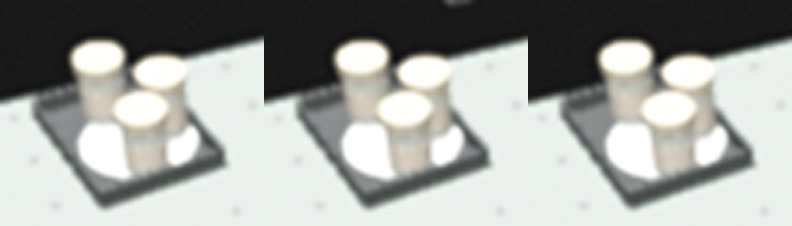

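View pics/tr_e.png

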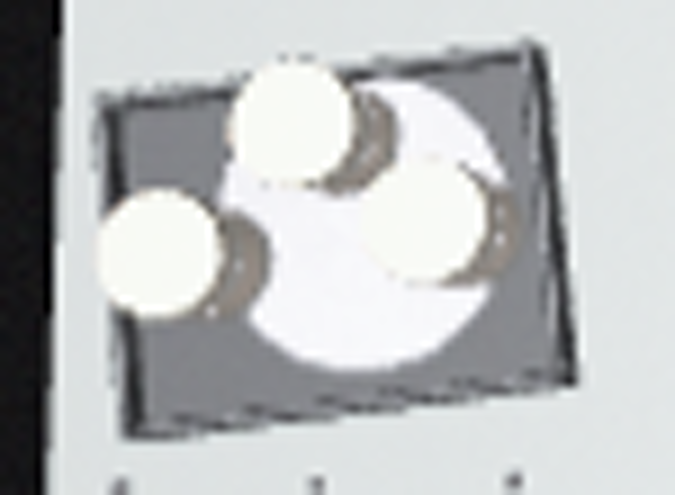

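```bash
python3 - <<'E'
from h import *
ctrl.grab(); f0=np.array(ctrl.get_contact_force())
ctrl.line_to([.651,-.240,.112],v=.1); print(ctrl.get_tool_pos().round(4),np.round(ctrl.get_contact_force()-f0,1))
z=.112
while z>.078:
    z-=.003; ctrl.line_to([.651,-.240,z],v=.04); f=np.array(ctrl.get_contact_force())-f0
    print(round(z,3),ctrl.get_tool_pos().round(4),f.round(1))
    if f[2]>14: break
ctrl.hold(.4); print((np.array(ctrl.get_contact_force())-f0).round(1),ctrl.get_tool_pos().round(4))
snap("press")
ctrl.line_to([.651,-.240,.2],v=.1); print(ctrl.get_time())
E
```

```text
[ 0.6516 -0.2403  0.113 ] [-0.5 -0.3 -0.6]
0.109 [ 0.6511 -0.24    0.1093] [-0.3 -0.  -0.7]
0.106 [ 0.6508 -0.2399  0.1057] [ 0.3 -0.3  0.1]
0.103 [ 0.6508 -0.2399  0.1026] [ 0.5  0.6 -0. ]
0.1 [ 0.6514 -0.2402  0.1006] [-0.5  0.7  3.5]
0.097 [ 0.6514 -0.2402  0.0974] [-1.4  0.6  3.1]
0.094 [ 0.6514 -0.2402  0.0944] [ 0.2 -0.1  4.1]
0.091 [ 0.6514 -0.2402  0.0915] [ 0.3 -0.1  4.9]
0.088 [ 0.6514 -0.2402  0.0888] [-0.1  0.1  5.2]
0.085 [ 0.6515 -0.2403  0.0872] [-2.7  1.4 10.8]
0.082 [ 0.6515 -0.2403  0.087 ] [-4.8  2.4 20. ]
[-5.5  2.9 20. ] [ 0.6516 -0.2403  0.0871]
61.075
```

The force went past the 7 N spring to 20 N and the TCP stopped at 0.087, exactly 15 mm below contact, so the stop was reached. Next I retreat and check everything.

```bash
python3 - <<'E'
from h import *
ctrl.line_to([.60,-.2,.26],v=.2); ctrl.goto([.40,-.15,.28],q(90)); ctrl.hold(.5)
snap("f")
t=cv2.imread("pics/top_f.png");s=cv2.imread("pics/side_f.png")
cv2.imwrite("pics/topc_f.png",cv2.resize(t[105:285,155:425],None,fx=2.9,fy=2.9,interpolation=cv2.INTER_CUBIC))
for n,im in(("top",t),("side",s)):
  for c,st in blobs(n,None,masks(im)["green"],20): print(n,c.round(1),ray(n,*c,.088).round(3))
E
```

```text
top [341.5 163.3] [ 0.652 -0.238  0.088]
side [375.2 196. ] [ 0.651 -0.242  0.088]
```

View pics/topc_f.png

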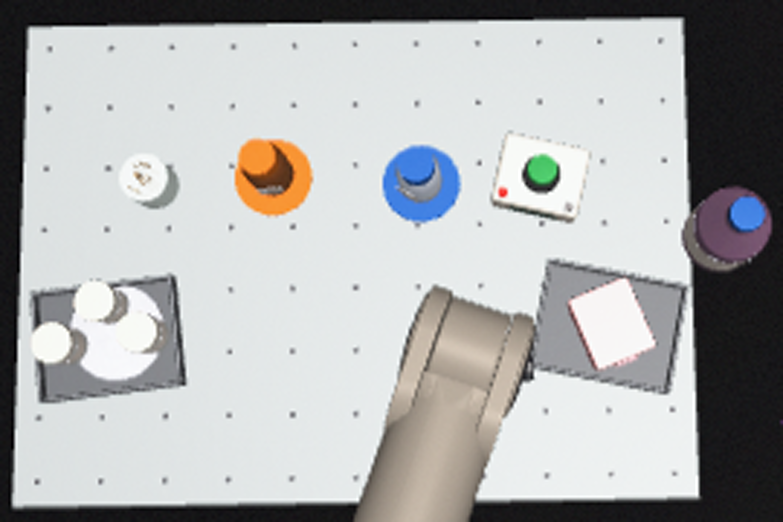

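View pics/side_f.png

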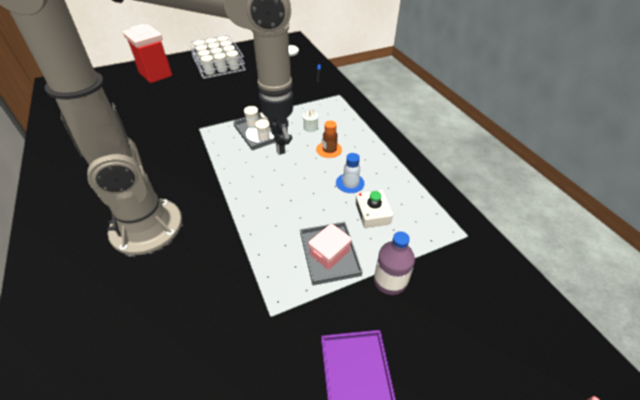

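```bash
python3 - <<'E'
from h import *
print(ray("top",299.5,163.6,.115).round(3),ray("top",244,159.1,.115).round(3))
ctrl.sign_off(); print(ctrl.get_time())
E
```

```text
[ 0.647 -0.09   0.115] [0.666 0.104 0.115]
the job is handed in; nothing more can be done
the job is handed in; nothing more can be done
```

I swapped the two bottles by way of a temporary spot on the bench, stood all three jars in the free left tray, then pressed the timer plunger and handed the job in at about 63 s; sign-off gives no verdict.

- **Bottles:** in the last pictures both stand upright on the coaster of their cap's colour. Blue measures about 8 mm from its coaster's centre and orange about 2 mm; the limit is 26 mm.
- **Jars:** all three stand upright in the tray. Both cameras agree on their lid positions to within about 3 mm. One stands about 10 mm further in x than I commanded, near the tray's +x wall at about 42 mm of the 55 mm allowed. It did not move between later pictures, so I left it.
- **Timer:** the plunger hit its stop after 15 mm of travel, at 20 N, and the pictures show it back up.
- **Left alone:** the tip box, toothpick jar and large bottle look unmoved, and I saw nothing get knocked aside. The arm ended up clear of everything.

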